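Lock the indexing fixture with its square key, then draw the index pin partway and hold it

TASK

Plug the orange-handled square key fully home into the square socket of the welding fixture, so that the fixture stays locked, and let go of it. Only then draw the black-handled index pin straight up out of its round bore until the whole yellow band shows above the block but none of the red end does, keeping it upright in the bore, and finish there, still gripping the pin and holding it still. Never pull the pin right out, and leave the rest of the bench alone.

Things in the scene. Friction and masses are not known exactly. Their poses are not given: they have to be found in the camera images.
- fixture: Welding fixture, fixed to the bench: blue base plate 240 x 200 x 12 mm; at its front a bright aluminium block 80 (x) x 180 (y) mm, its flat top 60 mm above the bench; behind it (+x) a turntable 124 mm across, 30 mm high, with a 60 mm collar reaching 52 mm. Origin on the bench under the block's centre; x to the turntable, y along the block, z up. On the left half of the bench, turned up to 0.35 rad.
- bore (a point): Centre of the mouth of the round bore, in the block's top face, 55 mm from the block's centre towards the fixture's -y. The bore is vertical, 21.2 mm across, 46 mm deep; the pin stands in it at the start. Axes as the fixture's.
- socket (a point): Centre of the mouth of the square socket, in the block's top face, 55 mm from the block's centre towards the fixture's +y. The socket is vertical, 25.8 x 25.8 mm, sides parallel to the fixture's x and y, 46 mm deep; empty at the start. Axes as the fixture's.
- key: Square key, a loose steel plug, 84 mm tall, 0.17 to 0.34 kg. From the foot up: shank 24 x 24 mm, 36 mm long (foot stepped in to 20 mm); collar 36 x 36 mm, 6 mm thick; orange grip 24 x 24 mm, 42 mm tall. Origin at the foot's centre, z up, sides along x and y; all quarter turns fit. Starts upright on the bench, any yaw. Home, its collar rests on the block, its origin 36 mm below the top face.
- key_grip (a point): Middle of the key's orange grip, on its axis, 64 mm above its foot (grip's top 20 mm higher, collar's top 22 mm lower). The key starts to the right of the fixture, on one of three places shared at random with the ring stack and the brass plug, at least 90 mm apart.
- pin: Index pin, a loose steel rod, 90 mm tall, 0.15 to 0.31 kg. From the foot up: round shank 20 mm across, 44 mm long, red from 0 to 14 mm, bare to 24, yellow from 24 to 33, bare to 44; collar 32 mm across, 6 mm thick; black round grip 24 mm across, 40 mm tall. Origin at the foot's centre, z up. Starts fully down in the bore, collar on the block, origin 44 mm below the top face.
- pin_grip (a point): Middle of the pin's black grip, on its axis, 72 mm above its foot (grip's top 18 mm higher, collar's top 22 mm lower). The yellow band is fully out when the pin is raised 20 mm, red shows from 30 mm, at 44 mm the pin leaves the bore. Only its weight and a little rubbing resist the pull; it falls back if let go.
- ring_stack: Bystander: a stack of four steel rings in one piece, 56 mm across, 48 mm tall, standing near the key. Origin at the centre of its underside.
- round_plug: Bystander: a brass plug, round, 36 mm across at its collar, 70 mm tall, standing near the key; it belongs to another fixture. Origin at the centre of its underside.
- collar: Bystander: two steel rings in one piece, 70 mm across, 28 mm tall, on the far part of the bench. Origin at the centre of its underside.
- wrench: Bystander: an open-ended wrench 160 mm long lying flat at the far right. Its length lies along its x.
- square: Bystander: a flat aluminium L-shaped square with legs of 120 (x) and 101 (y) mm, 6 mm thick, lying at the near left. Origin at its outer corner.
There are look-alikes about, which are no part of the job. Leave any green or turquoise look-alike of the key alone. What is shaped like the pin but blue or green is not meant.

How it is judged:
On the way, in this order (a step that is already met when the one before it is completed fails the run):
1. the key is fully home in the square socket and released (z of key in the frame of socket below -0.0335 m and horizontal distance between key and socket below 0.003 m and angle between key's own z axis and vertical below 0.05 rad and contact force between the fingers and key below 0.3 N), for 0.2 s.
2. the pin is drawn so that the yellow band shows and the red does not, gripped and upright (z of pin in the frame of bore between -0.0245 and -0.0135 m and horizontal distance between pin and bore below 0.003 m and angle between pin's own z axis and vertical below 0.06 rad and contact force between the fingers and pin above 2 N), for 0.3 s.
At the end, for the whole second after the job is handed in: Key home (collar within 2.5 mm of the block, centred within 3 mm, upright within 0.05 rad), not touched; pin raised 19.5 to 30.5 mm (all yellow out, no red), within 3 mm of the bore's axis and 0.06 rad of upright, still (under 10 mm/s) and gripped (over 2 N) through the last second (all of step 1 and all of step 2 and linear speed of pin below 0.01 m/s); the arm keeps its last pose, push and grip.
It fails at once if the pin was raised more than 8 mm while the key was not home (z of pin in the frame of bore above -0.036 m and not (z of key in the frame of socket below -0.0335 m and horizontal distance between key and socket below 0.003 m and angle between key's own z axis and vertical below 0.05 rad)).
It fails at once if the pin was pulled right out of the bore (z of pin in the frame of bore above -0.001 m).
It fails at once if a bystander was shifted by more than 30 mm (distance of any of ring_stack, round_plug, collar, wrench, square from where it was at the start of the episode above 0.03 m).
It also fails if it takes over 51 s, if anything falls off the work surface, if the arm or the gripper's body presses on something with over 40 N, if the wrist force passes 120 N, or if a joint passes its speed limit or range.

ROBOT

A 7-joint arm with a two-finger parallel gripper is mounted at the origin on the work surface. World frame = base frame: x ahead of the robot, y to its left, z up, the work surface at z = 0. Lengths are in m, angles in rad, forces in N, time in s.
With the tool pointing down it reaches from about 0.425 to 0.825 m from the base axis. Payload 3.6 kg.
Tool frame: the origin (TCP) lies at the very end of the fingers, on their centre line; the grasp point (between the pads) lies 19 mm behind it; z points along the fingers, y is the line along which they close (so a half turn about z gives the same grasp; the last joint's range is limited). The gripper opens to 93 mm and grips with 3 to 60 N. Pads are 15 mm wide; open, the fingers measure 128 mm over their backs; the gripper's body (75 mm by 188 mm) begins 65 mm behind the grasp point.
Start: joints at [-0.026, 0.615, -0.013, 1.423, 0.008, 1.103, -0.04], TCP at [0.65, 0, 0.219] pointing down, gripper open.
Joint ranges: [-3.12, 3.12], [-0.3, 2.06], [-1.34, 1.32], [0.26, 2.42], [-1.36, 4.5], [0.01, 1.98], [-2.84, 2.84]. Speed limits (rad/s): [2.79, 2.79, 3.14, 3.14, 3.14, 3.14, 3.14].

INTERFACE

Orientations are given as a unit quaternion [x, y, z, w].
In Python, from plant import ctrl, viewer gives the robot as it stands.
- The arm moves only by the tool jog_arm, never from a script. Its argument "steps" is a list of rows, each a list of 7 numbers: the opening, from -1 (shut) to 1 (fully open), then the shift along the tool's x, y, z in m, then the turn, a rotation vector about the tool's x, y, z in rad. In form: [[fingers, x, y, z, rx, ry, rz], ...]. A call has 1 to 8 rows; each row is the pose to reach, as a shift and turn from the pose commanded when the call began, along the tool's axes at that moment; what a row does not reach only later rows make up. A row lasts 1/10 s, in which the tool goes at most 50 mm and 8.59 degrees, less where a joint would pass 70% of its speed; a pose out of reach is approached as far as the arm can. A call with a gripper value outside its range is refused whole. The fingers move at their own pace and stop on an object; "newtons" is the grip in N (left out, the last holds). Time passes only in rows, so rows that repeat a pose let the fingers close. It gives the time, the measured TCP pose, the force, the opening and the grip force at its end, in the units of the state.
- ctrl.state(): the state, without advancing time (a new reading comes with each control period).
- viewer.capture(name): name is "scene" or "side" or "wrist"; returns a dict with "image" (420x560x3 uint8, red, green, blue), "fx", "fy", "cx", "cy" (pixels), "rvec" (rotation vector, rad) and "tvec" (3), from world to camera coordinates, as OpenCV has them. Camera axes: x right, y down, z forward; pixel columns grow to the right and rows downward; lengths in m; the calibration is good to about 2 mm. The wrist camera is an equidistant fisheye: a pixel r from the principal point sees the ray r / f radians off the axis. A picture is of the moment at which its call begins. There is no depth.
- ctrl.job_done(): hands the job in; it is judged then, once.
Trained networks look in a picture, given as the dict that the camera call returned (one of the last four; its "shot" number tells which), for a name from the list of things; names that differ only in an ending like _2 or _b are one class to them, and where a whole thing is asked for, a point or a joint stands for the part that bears it (a point fixed in the world has none). Each returns a list of dicts, best first, with "p" (0 to 1); they miss things now and then, are a little off and sometimes report something else, mostly with a low value. They report only what shows in the picture. A call takes as long as a camera call. They do not tell look-alikes from the thing itself.
- viewer.spot_in(target, picture): "extent" ([left, top, right, bottom] in pixels, round what is visible of it).
- viewer.silhouettes(target, picture): "region" (420x560 bool, what is visible of it) and "extent" ([left, top, right, bottom] in pixels, round what is visible of it).
- viewer.place_of(target, picture): "location" ([row, column] in pixels: a listed point, or the origin of a listed thing).
The state is a dict: "time": time; "q": joint angles; "qd": joint speeds; "joint_torque": joint torques, N m; "tool_pos": TCP position; "orientation": TCP orientation; "force": force on the tool from outside, world axes, zero at the start; "moment": the same for the moment, N m; "gripper_width": finger opening in m; "gripper_force": force on a finger pad.
Only numpy, scipy, OpenCV 4.12 (cv2) and the standard library are available. Lean on these libraries where they do the work, as an engineer would, in place of code of your own. Each camera call takes 0.05 s, during which the arm holds its last target. There are 200 camera calls.

## Working session

There is one attempt and no reset: what is moved stays moved. The work goes in short steps, Python scripts to look and compute and a tool call to move; the robot and the scene stay as the last step left them, time stands still between calls to the robot, and variables do not carry over. Pictures are saved under pics/ and viewed, at most 10 in all, crops included, and the job is handed in when it is done.

Besides the shell and the picture viewer there is one more tool, called after "Call:" by a JSON object that holds its "api" and its "payload". jog_arm: Moves the arm, as the interface text tells. Its arguments: {"type":"object","properties":{"steps":{"type":"array"},"newtons":{"type":"number"}},"required":["steps"]}

```bash
mkdir -p pics
cat > h.py <<'E'
import numpy as np, cv2
from scipy.spatial.transform import Rotation as R
from plant import ctrl, viewer
def cam(p): return R.from_rotvec(p["rvec"]).as_matrix(), np.array(p["tvec"])
def ray(p,row,col,fish=False):
    M,t=cam(p); x=(col-p["cx"])/p["fx"]; y=(row-p["cy"])/p["fy"]
    if fish:
        r=np.hypot(x,y); s=np.sin(r)/r if r>1e-9 else 1; d=np.array([x*s,y*s,np.cos(r)])
    else: d=np.array([x,y,1.])
    return -M.T@t, M.T@d
def onz(p,row,col,z,fish=False):
    o,d=ray(p,row,col,fish); return o+d*(z-o[2])/d[2]
def proj(p,X,fish=False):
    M,t=cam(p); c=M@np.asarray(X)+t
    if fish:
        th=np.arctan2(np.hypot(c[0],c[1]),c[2]); n=np.hypot(c[0],c[1])+1e-12
        return p["cy"]+p["fy"]*th*c[1]/n, p["cx"]+p["fx"]*th*c[0]/n
    return p["cy"]+p["fy"]*c[1]/c[2], p["cx"]+p["fx"]*c[0]/c[2]
def save(n,im): cv2.imwrite("pics/"+n+".png",cv2.cvtColor(im,cv2.COLOR_RGB2BGR))
E
cat > a.py <<'E'
from h import *
Z=dict(bore=.06,socket=.06,key_grip=.064,pin_grip=.088,key=0,ring_stack=0,round_plug=0)
for n in ("scene","side"):
    p=viewer.capture(n); save(n,p["image"])
    for k,z in Z.items():
        for r in viewer.place_of(k,p)[:4]:
            if r["p"]>.1: print(n,k,round(r["p"],2),np.round(r["location"]),onz(p,*r["location"],z).round(3))
E
python3 a.py
```

```text
scene bore 0.82 [227. 297.] [0.563 0.064 0.06 ]
scene socket 0.91 [238. 336.] [0.533 0.158 0.06 ]
scene key_grip 0.83 [133. 174.] [ 0.507 -0.381  0.064]
scene key_grip 0.81 [154. 195.] [ 0.53  -0.285  0.064]
scene key_grip 0.8 [126. 213.] [ 0.426 -0.308  0.064]
scene key_grip 0.37 [244. 316.] [0.579 0.127 0.064]
scene pin_grip 0.55 [185. 268.] [ 0.516 -0.057  0.088]
scene pin_grip 0.51 [222. 296.] [0.566 0.062 0.088]
scene pin_grip 0.49 [181. 326.] [0.421 0.059 0.088]
scene key 0.76 [167. 190.] [ 0.542 -0.306  0.   ]
scene key 0.67 [152. 175.] [ 0.524 -0.377  0.   ]
scene key 0.62 [140. 214.] [ 0.426 -0.31   0.   ]
scene key 0.31 [239. 337.] [0.506 0.152 0.   ]
scene ring_stack 0.63 [152. 194.] [ 0.494 -0.333  0.   ]
scene round_plug 0.6 [228. 296.] [0.538 0.046 0.   ]
scene round_plug 0.39 [210. 218.] [ 0.61  -0.157  0.   ]
side bore 0.62 [199. 266.] [0.564 0.06  0.06 ]
side socket 0.64 [174. 247.] [0.535 0.172 0.06 ]
side key_grip 0.87 [335. 228.] [ 0.435 -0.304  0.064]
side key_grip 0.73 [366. 286.] [ 0.52  -0.378  0.064]
side pin_grip 0.8 [204. 203.] [0.414 0.032 0.088]
side pin_grip 0.57 [192. 265.] [0.56  0.049 0.088]
side key 0.95 [353. 230.] [ 0.435 -0.298  0.   ]
side key 0.84 [345. 283.] [ 0.532 -0.3    0.   ]
side key 0.63 [386. 285.] [ 0.52  -0.377  0.   ]
side ring_stack 0.58 [305. 224.] [ 0.436 -0.189  0.   ]
side round_plug 0.78 [280. 306.] [ 0.613 -0.154  0.   ]
```

View pics/scene.png

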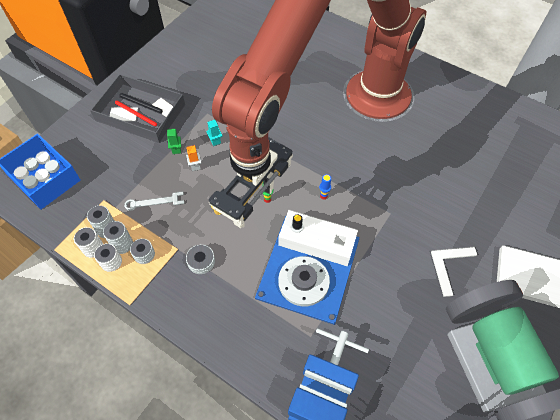

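View pics/side.png

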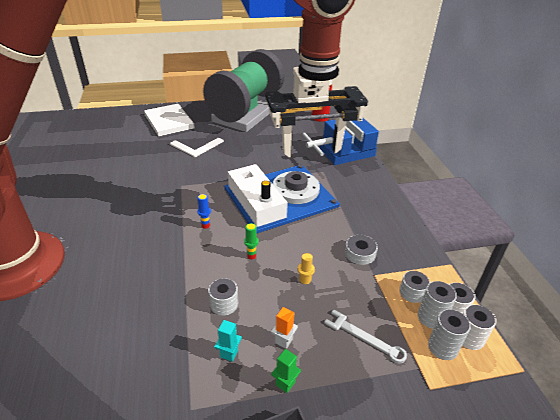

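Three key-like things in the scene image: green (174,140), orange (193,155), turquoise (214,132). The orange one fits the description; the black-handled pin in the block is at (297,222), while the green (267,196) and blue (326,185) ones are look-alikes. I'll confirm with an enlarged crop.

```bash
cat > b.py <<'E'
from h import *
a=viewer.capture("scene"); b=viewer.capture("side")
ims=[]
for p,(c,r) in ((a,(193,155)),(b,(285,325))):
    im=p["image"][r-40:r+40,c-50:c+50]; ims.append(cv2.resize(im,(400,320),interpolation=cv2.INTER_CUBIC))
    h=cv2.cvtColor(p["image"][r-40:r+40,c-50:c+50],cv2.COLOR_RGB2HSV)
    m=cv2.inRange(h,(5,150,100),(18,255,255)); n,l,s,ce=cv2.connectedComponentsWithStats(m)
    i=1+np.argmax(s[1:,4]); print(s[i],ce[i]+[c-50,r-40], onz(p,ce[i][1]+r-40,ce[i][0]+c-50,.064))
save("crop",np.hstack(ims))
s=ctrl.state(); print(s["time"],s["tool_pos"],s["orientation"],s["gripper_width"]); print(R.from_quat(s["orientation"]).as_matrix().round(3))
E
python3 b.py
```

```text
[ 43  31  12  16 103] [191.7184466  154.69902913] [ 0.53772703 -0.2922268   0.064     ]
[ 41  22  19  28 358] [284.63687151 321.15921788] [ 0.5352063  -0.29401102  0.064     ]
0.9 [6.49972374e-01 3.71942971e-05 2.18645865e-01] [ 7.07079585e-01  7.07133976e-01 -3.85192061e-06 -2.66290139e-05] 0.09279784658116771
[[-0.  1. -0.]
 [ 1.  0.  0.]
 [ 0. -0. -1.]]
```

View pics/crop.png

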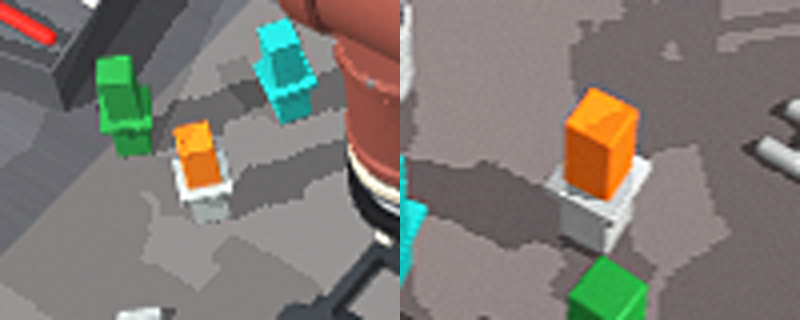

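The crop shows the orange-gripped steel key (left panel 200,165; right panel 600,150), with the green and turquoise look-alikes standing apart. I'm moving over it.

Call:
{"api": "jog_arm", "payload": {"steps": [[0.3,-0.043,-0.017,0,0,0,0],[0.3,-0.087,-0.034,0,0,0,0],[0.3,-0.13,-0.05,0,0,0,0],[0.3,-0.174,-0.068,0,0,0,0],[0.3,-0.217,-0.084,0,0,0,0],[0.3,-0.26,-0.1,0,0,0,0],[0.3,-0.293,-0.114,0,0,0,0],[0.3,-0.293,-0.114,0,0,0,0]]}}

```text
time: 1.7
tool_pos: [0.5318, -0.3013, 0.2188]
orientation: [0.711, 0.703, -0.003, 0.001]
force: [0.3, -0.2, -0.2]
gripper_width: 0.0604
gripper_force: 0.0
```

```bash
cat > c.py <<'E'
from h import *
p=viewer.capture("wrist"); save("w1",p["image"])
o,_=ray(p,0,0,True); print("cam",o,ctrl.state()["tool_pos"],proj(p,(.536,-.293,.084),True))
h=cv2.cvtColor(p["image"],cv2.COLOR_RGB2HSV); m=cv2.inRange(h,(5,150,80),(20,255,255))
n,l,s,ce=cv2.connectedComponentsWithStats(m); print(s[1:][s[1:,4]>80],ce[1:][s[1:,4]>80])
print([(r["location"],round(r["p"],2),onz(p,*r["location"],.064,True).round(4)) for r in viewer.place_of("key_grip",p)])
E
python3 c.py
```

```text
cam [ 0.53237335 -0.22866383  0.38431433] [ 0.53394358 -0.29698709  0.21870075] (np.float64(188.13561608496815), np.float64(289.9343048515189))
[[271 166  33  37 246]] [[285.20325203 178.05691057]]
[([184.7, 290.5], 0.96, array([ 0.5368, -0.2938,  0.064 ])), ([194.7, 192.0], 0.93, array([ 0.4345, -0.3026,  0.064 ])), ([258.6, 276.7], 0.88, array([ 0.5214, -0.3745,  0.064 ]))]
```

View pics/w1.png

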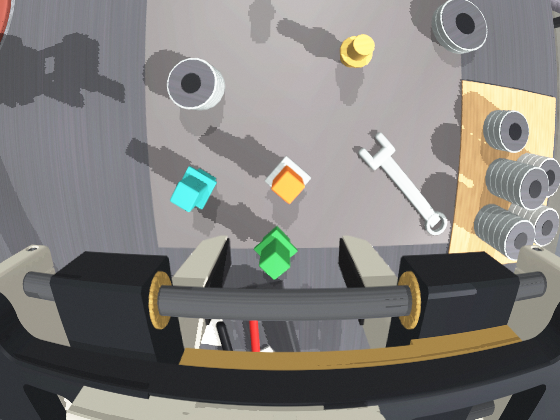

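The wrist picture shows the orange key at (289,182), turned about 40°, with turquoise at (193,188) and green at (276,252). I'll fit its yaw by silhouette.

```bash
cat > fit.py <<'E'
from h import *
from scipy.optimize import minimize
def hull(p,P,fish):
    q=np.array([proj(p,X,fish)[::-1] for X in P]); return cv2.convexHull(np.round(q*16).astype(np.int32))
def box(w,z0,z1,x,y,a):
    c,s=np.cos(a),np.sin(a)
    return [(x+c*u-s*v,y+s*u+c*v,z) for u in(-w/2,w/2) for v in (-w/2,w/2) for z in (z0,z1)]
def render(p,parts,fish):
    m=np.zeros(p["image"].shape[:2],np.uint8)
    for P in parts: cv2.fillConvexPoly(m,hull(p,P,fish),1,shift=4)
    return m>0
def fitkey(p,reg,x0,fish=True,z=0):
    def c(v):
        m=render(p,[box(.024,z,z+.036,*v),box(.036,z+.036,z+.042,*v),box(.024,z+.042,z+.084,*v)],fish)
        return -(m&reg).sum()/(m|reg).sum()
    best=None
    for a in np.linspace(0,np.pi/2,9)[:-1]:
        r=minimize(c,[*x0,a],method="Nelder-Mead",options=dict(initial_simplex=np.array([[*x0,a],[x0[0]+.006,x0[1],a],[x0[0],x0[1]+.006,a],[*x0,a+.15]])))
        if best is None or r.fun<best.fun: best=r
    return best
if __name__=="__main__":
    p=viewer.capture("wrist")
    for r in viewer.silhouettes("key",p):
        e=r["extent"]
        if e[0]<289<e[2] and e[1]<182<e[3]:
            f=fitkey(p,r["region"],(.5368,-.2938)); print(r["p"],f.x,f.fun)
    s=ctrl.state(); print(s["tool_pos"],s["orientation"],R.from_quat(s["orientation"]).as_matrix().round(3))
E
python3 fit.py
```

```text
0.91 [ 0.53461337 -0.29173939  0.90179721] -0.9434850863422292
[ 0.53692341 -0.29112149  0.21864527] [ 7.06223456e-01  7.07988512e-01  7.80183463e-04 -2.97424871e-04] [[-0.002  1.     0.001]
 [ 1.     0.002  0.002]
 [ 0.002  0.001 -1.   ]]
```

Call:
{"api": "jog_arm", "payload": {"steps": [[0.3,0.001,-0.001,0.02,0,0,0.14],[0.3,0.001,-0.001,0.04,0,0,0.28],[0.3,0.001,-0.001,0.06,0,0,0.42],[0.3,0.001,-0.001,0.08,0,0,0.56],[0.3,0.001,-0.001,0.1,0,0,0.67],[0.3,0.001,-0.001,0.1,0,0,0.67],[0.3,0.001,-0.001,0.1,0,0,0.67]]}}

```text
time: 2.6
tool_pos: [0.536, -0.2904, 0.1188]
orientation: [0.899, 0.438, 0.0, -0.0]
force: [-0.1, 0.4, 0.3]
gripper_width: 0.0604
gripper_force: 0.0
```

```bash
cat > d.py <<'E'
from fit import *
s=ctrl.state(); print(s["tool_pos"],R.from_quat(s["orientation"]).as_matrix().round(3))
for n in ("wrist","scene","side"):
    p=viewer.capture(n)
    for r in viewer.silhouettes("key",p)[:4]:
        u=proj(p,(.535,-.292,.06),n=="wrist"); e=r["extent"]
        if e[0]<u[1]<e[2] and e[1]<u[0]<e[3]:
            f=fitkey(p,r["region"],(.5368,-.2938),n=="wrist"); print(n,r["p"],f.x,f.fun)
E
python3 d.py
```

```text
[ 0.53596037 -0.29037113  0.11875677] [[ 0.617  0.787  0.   ]
 [ 0.787 -0.617  0.001]
 [ 0.001 -0.    -1.   ]]
wrist 0.82 [ 0.53380328 -0.29180452  0.8430752 ] -0.9475587703435805
scene 0.72 [ 0.53444515 -0.29390476  0.90286901] -0.8980891719745223
side 0.95 [ 0.5346728  -0.29221754  1.02341982] -0.8957219251336899
```

Call:
{"api": "jog_arm", "payload": {"steps": [[0.3,-0.002,0,0.03,0,0,0],[0.3,-0.002,0,0.06,0,0,0],[0.3,-0.002,0,0.0715,0,0,0],[0.3,-0.002,0,0.0715,0,0,0],[-0.8,-0.002,0,0.0715,0,0,0],[-0.8,-0.002,0,0.0715,0,0,0],[-0.8,-0.002,0,0.0715,0,0,0],[-0.8,-0.002,0,0.0715,0,0,0]], "newtons": 30}}

```text
time: 3.7
tool_pos: [0.5343, -0.2938, 0.0481]
orientation: [0.9, 0.435, 0.001, 0.001]
force: [-0.1, -0.1, 0.1]
gripper_width: 0.033
gripper_force: 0.0
```

Call:
{"api": "jog_arm", "payload": {"steps": [[-0.8,0,0,0,0,0,0],[-0.8,0,0,0,0,0,0],[-0.8,0,0,0,0,0,0],[-0.8,0,0,-0.03,0,0,0],[-0.8,0,0,-0.07,0,0,0],[-0.8,0,0,-0.11,0,0,0],[-0.8,0,0,-0.15,0,0,0],[-0.8,0,0,-0.15,0,0,0]]}}

```text
time: 4.5
tool_pos: [0.5367, -0.2955, 0.2028]
orientation: [0.9, 0.435, 0.003, 0.005]
force: [0.8, -0.8, -2.4]
gripper_width: 0.024
gripper_force: 29.3
```

Call:
{"api": "jog_arm", "payload": {"steps": [[-0.8,0.034,-0.028,0,0,0,-0.12],[-0.8,0.068,-0.056,0,0,0,-0.24],[-0.8,0.102,-0.084,0,0,0,-0.36],[-0.8,0.136,-0.112,0,0,0,-0.48],[-0.8,0.17,-0.14,0,0,0,-0.6],[-0.8,0.205,-0.168,0,0,0,-0.72],[-0.8,0.24,-0.197,0,0,0,-0.84],[-0.8,0.273,-0.224,0,0,0,-0.94]]}}

```text
time: 5.3
tool_pos: [0.526, 0.0615, 0.1956]
orientation: [0.603, 0.797, -0.001, -0.001]
force: [0.1, -0.3, -2.4]
gripper_width: 0.024
gripper_force: 29.3
```

Call:
{"api": "jog_arm", "payload": {"steps": [[-0.8,0,0,0,0,0,0],[-0.8,0,0,0,0,0,0],[-0.8,0,0,0,0,0,0]]}}

```text
time: 5.6
tool_pos: [0.527, 0.0576, 0.1961]
orientation: [0.607, 0.795, -0.001, -0.0]
force: [0.7, -0.9, -2.2]
gripper_width: 0.0241
gripper_force: 29.3
```

```bash
cat > e.py <<'E'
from fit import *
s=ctrl.state(); T=R.from_quat(s["orientation"]).as_matrix(); print(s["tool_pos"],T.round(3))
p=viewer.capture("wrist"); save("w2",p["image"]); q=viewer.capture("scene"); t=viewer.capture("side")
for k,z in (("bore",.06),("socket",.06),("pin_grip",.088),("fixture",0)):
    for c in (p,q,t):
        for r in viewer.place_of(k,c)[:2]: print(k,c["shot"],round(r["p"],2),np.round(r["location"]),onz(c,*r["location"],z,c is p).round(4))
E
python3 e.py
```

```text
[0.52698214 0.05761631 0.19607847] [[-0.264  0.964 -0.002]
 [ 0.964  0.264 -0.002]
 [-0.001 -0.003 -1.   ]]
bore 11 0.68 [227. 296.] [0.5631 0.0602 0.06  ]
bore 12 0.71 [200. 265.] [0.5617 0.0569 0.06  ]
socket 10 0.66 [ 89. 323.] [0.5335 0.166  0.06  ]
socket 10 0.5 [141. 318.] [0.5423 0.1177 0.06  ]
socket 11 0.59 [236. 296.] [0.5841 0.075  0.06  ]
socket 12 0.59 [174. 248.] [0.5379 0.1674 0.06  ]
pin_grip 10 0.84 [208. 324.] [0.5612 0.0636 0.088 ]
pin_grip 10 0.67 [170. 168.] [0.4182 0.061  0.088 ]
pin_grip 11 0.75 [223. 302.] [0.5593 0.0736 0.088 ]
pin_grip 11 0.75 [187. 266.] [ 0.5224 -0.0565  0.088 ]
pin_grip 12 0.84 [230. 254.] [ 0.5142 -0.0758  0.088 ]
pin_grip 12 0.78 [206. 199.] [0.4056 0.0265 0.088 ]
fixture 10 0.8 [140. 315.] [0.5451 0.116  0.    ]
fixture 11 0.67 [245. 317.] [0.5486 0.1189 0.    ]
fixture 11 0.61 [251. 436.] [0.3944 0.3776 0.    ]
fixture 12 0.62 [203. 254.] [0.5458 0.124  0.    ]
```

View pics/w2.png

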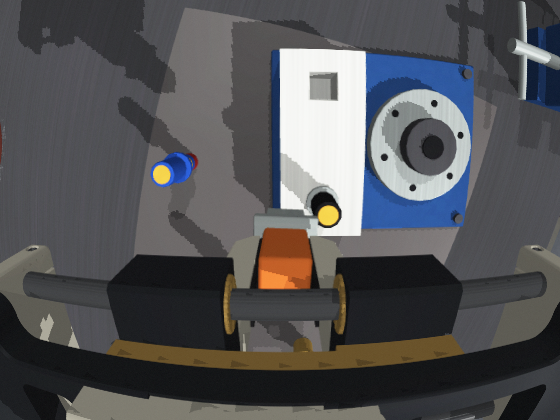

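The wrist picture shows the empty socket at (323,87) and the black pin at (325,207), with the key held. I'll fit the mouth and block.

```bash
cat > g.py <<'E'
from fit import *
def fitsock(p,x0,show=None):
    im=p["image"].astype(int); a0=x0[2]; x0=x0[:2]
    zone=render(p,[box(.044,.06,.06,*x0,a0)],True)
    g=im.min(2); print("levels",np.percentile(g[zone],[5,25,50,75,95]))
    t=(np.percentile(g[zone],10)+np.percentile(g[zone],95))/2
    reg=(g<t)&zone
    n,l,s,ce=cv2.connectedComponentsWithStats(reg.astype(np.uint8)); reg=l==1+np.argmax(s[1:,4])
    def c(v):
        m=render(p,[box(.0258,.06,.06,*v)],True); return -(m&reg).sum()/(m|reg).sum()
    b=min((minimize(c,[*x0,a],method="Nelder-Mead",options=dict(initial_simplex=np.array([[*x0,a],[x0[0]+.004,x0[1],a],[x0[0],x0[1]+.004,a],[*x0,a+.1]]))) for a in (a0-.1,a0,a0+.1)),key=lambda r:r.fun)
    return b
if __name__=="__main__":
    p=viewer.capture("wrist")
    b=fitsock(p,(.535,.167,.27)); print("socket",b.x,b.fun)
    # block outline
    g=p["image"].min(2)
    m=(g>150).astype(np.uint8); n,l,s,ce=cv2.connectedComponentsWithStats(m); k=l[110,300]; reg=l==k; print(s[k])
    cs,_=cv2.findContours(reg.astype(np.uint8),cv2.RETR_EXTERNAL,cv2.CHAIN_APPROX_NONE)
    pts=np.array([onz(p,r,c,.06,True)[:2] for c,r in max(cs,key=len)[:,0]])
    # right edge (x+), far edge (y+) of the top face
    for a,bb in (((.574,.20),(.611,.07)),):
        d=np.array(bb)-a; d/=np.linalg.norm(d); n_=np.array([-d[1],d[0]])
        sel=pts[(abs((pts-a)@n_)<.008)&((pts-a)@d>0.0)&((pts-a)@d<.13)]
        print(len(sel)); v=cv2.fitLine(sel.astype(np.float32),cv2.DIST_HUBER,0,.01,.01).ravel(); print("edge",v,"yaw",np.arctan2(v[1],v[0])%np.pi-np.pi/2)
    for r in viewer.silhouettes("pin",p)[:3]: print(r["extent"],r["p"])
    s=ctrl.state(); print(s["tool_pos"])
E
python3 g.py
```

```text
levels [ 92.55 153.   243.   245.   247.  ]
socket [0.53319619 0.16824732 0.30939205] -0.9329192546583851
[  278    51    87   187 13313]
0Traceback (most recent call last):
  File "g.py", line 25, in <module>
    print(len(sel)); v=cv2.fitLine(sel.astype(np.float32),cv2.DIST_HUBER,0,.01,.01).ravel(); print("edge",v,"yaw",np.arctan2(v[1],v[0])%np.pi-np.pi/2)
                       ~~~~~~~~~~~^^^^^^^^^^^^^^^^^^^^^^^^^^^^^^^^^^^^^^^^^^^^^^^^^
cv2.error: OpenCV(4.12.0) /io/opencv/modules/imgproc/src/linefit.cpp:50: error: (-215:Assertion failed) count > 0 in function 'fitLine2D_wods'
```

```bash
cat > g2.py <<'E'
from g import *
p=viewer.capture("wrist")
b=fitsock(p,(.533,.168,.27)); print("socket",b.x,b.fun)
g=p["image"].min(2); m=(g>150).astype(np.uint8); n,l,s,ce=cv2.connectedComponentsWithStats(m)
reg=l==l[110,300]
for nm,f in (("right",lambda r:np.where(reg[r])[0].max()+.5),("left",lambda r:np.where(reg[r])[0].min()-.5)):
    pts=np.array([onz(p,r,f(r),.06,True)[:2] for r in range(60,190)],np.float32)
    v=cv2.fitLine(pts,cv2.DIST_HUBER,0,.001,.001).ravel(); a=np.arctan2(v[1],v[0])%np.pi-np.pi/2
    nrm=np.array([np.cos(a),np.sin(a)]); print(nm,"yaw",a,"dist socket",(v[2:]-b.x[:2])@nrm, "dist pin",(v[2:]-[.5612,.0636])@nrm)
E
python3 g2.py
```

```text
levels [ 92.8 152.  243.  245.  246. ]
socket [0.53260476 0.16900244 0.2726531 ] -0.943109987357775
right yaw 0.27409852 dist socket 0.03980438762238734 dist pin 0.040806865148701105
left yaw 0.26854622 dist socket -0.039648171750011875 dist pin -0.03925205923396408
```

Call:
{"api": "jog_arm", "payload": {"steps": [[-0.8,0.035,0.012,0,0,0,0],[-0.8,0.07,0.024,0,0,0,0],[-0.8,0.104,0.035,0,0,0,0],[-0.8,0.104,0.035,0.02,0,0,0],[-0.8,0.104,0.035,0.045,0,0,0],[-0.8,0.104,0.035,0.06,0,0,0],[-0.8,0.104,0.035,0.06,0,0,0],[-0.8,0.104,0.035,0.06,0,0,0]]}}

```text
time: 7.25
tool_pos: [0.534, 0.1692, 0.1374]
orientation: [0.606, 0.796, 0.0, 0.0]
force: [-0.1, -0.3, -2.1]
gripper_width: 0.0244
gripper_force: 29.3
```

```bash
cat > k.py <<'E'
from g import *
s=ctrl.state(); T=R.from_quat(s["orientation"]).as_matrix(); P=s["tool_pos"]; print(P,T.round(3)[:,:2].tolist(),s["force"])
ims=[]
for n in ("wrist","scene","side"):
    p=viewer.capture(n); w=n=="wrist"
    u=proj(p,(P[0],P[1],P[2]),w)
    if n!="scene":
        r0,c0=int(u[0]),int(u[1]); r0=min(max(r0,60),359); c0=min(max(c0,75),484)
        ims.append(cv2.resize(p["image"][r0-60:r0+60,c0-75:c0+75],(400,320),interpolation=cv2.INTER_CUBIC))
    for r in viewer.silhouettes("key",p)[:4]:
        e=r["extent"]
        if e[0]-5<u[1]<e[2]+5 and e[1]-5<u[0]<e[3]+5: print(n,r["p"],e,r["region"].sum())
save("k1",np.hstack(ims))
E
python3 k.py
```

```text
[0.53399325 0.16923276 0.13740403] [[-0.267, 0.964], [0.964, 0.267], [0.0, 0.0]] [-0.06973926 -0.25251626 -2.13586653]
wrist 0.98 [254.4, 208.6, 316.9, 287.7] 4306
side 0.58 [239.0, 138.3, 257.1, 167.8] 345
```

View pics/k1.png

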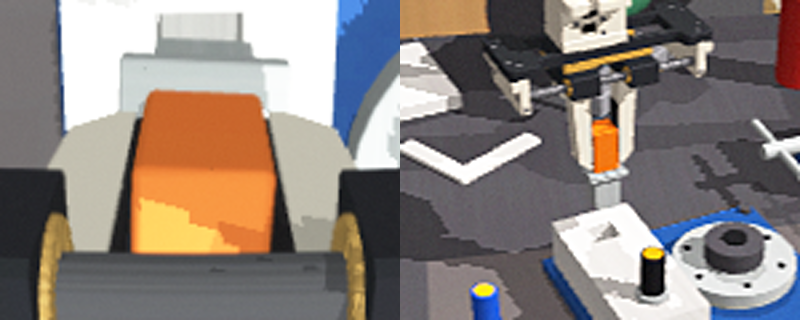

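Upright key in the grip; the socket mouth shows just ahead of the shank. I'll measure the key's offset in the hand from the collar edges seen by the wrist camera.

```bash
cat > m.py <<'E'
from g import *
s=ctrl.state(); T=R.from_quat(s["orientation"]).as_matrix(); P=s["tool_pos"]; a=np.arctan2(T[1,1],T[0,1])
p=viewer.capture("wrist"); reg=max((r for r in viewer.silhouettes("key",p)),key=lambda r:r["p"])["region"]
rows=np.where(reg.any(1))[0]; print("rows",rows[0],rows[-1])
for r in range(rows[0],rows[0]+36,3): c=np.where(reg[r])[0]; print(r,c[0],c[-1],end="; ")
print()
z=P[2]-.048
mask=np.zeros(reg.shape,bool); mask[:rows[0]+30]=True  # collar+shank part, fingers hide the rest
def c(v):
    x,y=P[:2]+v[0]*T[:2,0]+v[1]*T[:2,1]; d=(x,y,a+v[2])
    m=render(p,[box(.020,z,z+.004,*d),box(.024,z+.004,z+.036,*d),box(.036,z+.036,z+.042,*d),box(.024,z+.042,z+.084,*d)],True)
    return -(m&reg&mask).sum()/((m|reg)&mask).sum()
for z in (P[2]-.046,P[2]-.048,P[2]-.050):
    f=minimize(c,[0,0,0],method="Nelder-Mead",options=dict(initial_simplex=np.array([[0,0,0],[.005,0,0],[0,.005,0],[0,0,.1]]))); print(z,f.x.round(4),f.fun)
    for (u,v,h) in ((.018,-.018,.042),(.018,.018,.042),(.012,-.012,.084),(.012,.012,.084),(-.012,.012,.084)):
        X=np.append(P[:2]+T[:2,0]*u+T[:2,1]*v,z+h); print(np.round(proj(p,X,True),1),end=" ")
    print()
# projected socket, tool deltas
e=np.array([.5327,.1688])-P[:2]; print("to socket tool xy",e@T[:2,0],e@T[:2,1],P)
E
python3 m.py
```

```text
rows 208 288
208 270 275; 211 267 303; 214 255 306; 217 254 316; 220 253 317; 223 253 317; 226 254 317; 229 254 317; 232 254 317; 235 257 316; 238 262 309; 241 262 309; 
0.09199307464145191 [ 0.0023  0.0004 -0.0228] -0.9465992130410343
[221.1 252.1] [221.1 317.6] [263.5 257.3] [263.5 312.8] [309.8 310.9] 
0.08999307464145191 [ 0.0019 -0.0004 -0.0319] -0.9584755403868032
[220.  252.4] [220.  317.2] [261.6 257.7] [261.6 312.4] [307.5 310.6] 
0.08799307464145191 [0.0013 0.0007 0.0263] -0.9550625711035268
[219.  252.8] [219.  316.9] [259.7 258. ] [259.7 312. ] [305.2 310.3] 
to socket tool xy 6.8326796643937955e-06 -0.0015121042823039437 [0.53415923 0.16919644 0.13799307]
```

Call:
{"api": "jog_arm", "payload": {"steps": [[-0.8,-0.0016,-0.0015,0,0,0,0],[-0.8,-0.0016,-0.0015,0.012,0,0,0],[-0.8,-0.0016,-0.0015,0.024,0,0,0],[-0.8,-0.0016,-0.0015,0.03,0,0,0],[-0.8,-0.0016,-0.0015,0.033,0,0,0],[-0.8,-0.0016,-0.0015,0.036,0,0,0],[-0.8,-0.0016,-0.0015,0.036,0,0,0]]}}

```text
time: 8.35
tool_pos: [0.5329, 0.1674, 0.1013]
orientation: [0.605, 0.796, 0.0, 0.0]
force: [0.5, -1.3, -1.0]
gripper_width: 0.0241
gripper_force: 29.8
```

Call:
{"api": "jog_arm", "payload": {"steps": [[-0.8,0,0,0.004,0,0,0],[-0.8,0,0,0.008,0,0,0],[-0.8,0,0,0.012,0,0,0],[-0.8,0,0,0.012,0,0,0]]}}

```text
time: 8.75
tool_pos: [0.5329, 0.1672, 0.0883]
orientation: [0.605, 0.796, 0.0, 0.0]
force: [2.1, -0.4, -2.5]
gripper_width: 0.0237
gripper_force: 29.8
```

Call:
{"api": "jog_arm", "payload": {"steps": [[-0.8,0,0,0.005,0,0,0],[-0.8,0,0,0.009,0,0,0],[-0.8,0,0,0.013,0,0,0],[-0.8,0,0,0.016,0,0,0],[-0.8,0,0,0.018,0,0,0],[-0.8,0,0,0.018,0,0,0]]}}

```text
time: 9.35
tool_pos: [0.5329, 0.1672, 0.0713]
orientation: [0.606, 0.796, 0.0, 0.0]
force: [0.8, 0.5, -0.7]
gripper_width: 0.0239
gripper_force: 29.9
```

Call:
{"api": "jog_arm", "payload": {"steps": [[-0.8,0,0,0.001,0,0,0],[-0.8,0,0,0.002,0,0,0],[-0.8,0,0,0.003,0,0,0],[-0.8,0,0,0.003,0,0,0]]}}

```text
time: 9.75
tool_pos: [0.5328, 0.1672, 0.0712]
orientation: [0.606, 0.796, 0.0, 0.0]
force: [-4.0, -0.2, 17.1]
gripper_width: 0.024
gripper_force: 29.9
```

Call:
{"api": "jog_arm", "payload": {"steps": [[-0.8,0,0,-0.002,0,0,0],[0.3,0,0,-0.002,0,0,0],[0.3,0,0,-0.002,0,0,0],[0.3,0,0,-0.002,0,0,0],[0.3,0,0,-0.02,0,0,0],[0.3,0,0,-0.06,0,0,0],[0.3,0,0,-0.09,0,0,0],[0.3,0,0,-0.12,0,0,0]]}}

```text
time: 10.55
tool_pos: [0.5323, 0.1671, 0.1891]
orientation: [0.605, 0.796, -0.0, -0.0]
force: [-0.2, -0.2, 0.2]
gripper_width: 0.0601
gripper_force: 0.0
```

Call:
{"api": "jog_arm", "payload": {"steps": [[0.3,-0.036,0,0,0,0,0],[0.3,-0.072,0,0,0,0,0],[0.3,-0.108,0.001,0,0,0,0],[0.3,-0.108,0.001,0,0,0,0],[0.3,-0.108,0.001,0,0,0,0]]}}

```text
time: 11.05
tool_pos: [0.5622, 0.0624, 0.1877]
orientation: [0.606, 0.795, -0.0, -0.001]
force: [-0.8, 0.6, 0.3]
gripper_width: 0.0607
gripper_force: 0.0
```

```bash
cat > o.py <<'E'
from g import *
s=ctrl.state(); T=R.from_quat(s["orientation"]).as_matrix(); P=s["tool_pos"]; print(P)
p=viewer.capture("wrist"); save("w3",p["image"])
for r in viewer.silhouettes("key",p)[:3]:
    print("key",r["p"],r["extent"])
    u=proj(p,(.533,.168,.1),True); e=r["extent"]
    if e[0]-9<u[1]<e[2]+9 and e[1]-9<u[0]<e[3]+9:
        reg=r["region"]
        def c(v):
            d=(*v[:2],.271+v[2]); z=.024+v[3]
            m=render(p,[box(.024,.06,max(.06,z+.036),*d),box(.036,z+.036,z+.042,*d),box(.024,z+.042,z+.084,*d)],True); return -(m&reg).sum()/(m|reg).sum()
        x=np.array([.5327,.1688,0,0]); f=minimize(c,x,method="Nelder-Mead",options=dict(initial_simplex=np.vstack([x]+[x+np.eye(4)[i]*[.004,.004,.1,.004][i] for i in range(4)]))); print(f.x,f.fun)
def cyl(d,z0,z1,x,y): return [(x+d/2*np.cos(t),y+d/2*np.sin(t),z) for t in np.linspace(0,6.28,25) for z in (z0,z1)]
for n in ("wrist","side"):
    p=p if n=="wrist" else viewer.capture(n); w=n=="wrist"
    for r in viewer.silhouettes("pin",p)[:4]:
        u=proj(p,(.5622,.0628,.09),w); e=r["extent"]
        if not(e[0]-5<u[1]<e[2]+5 and e[1]-5<u[0]<e[3]+5): continue
        reg=r["region"]
        def c(v):
            m=render(p,[cyl(.032,.06,.066,*v),cyl(.024,.066,.106,*v)],w); return -(m&reg).sum()/(m|reg).sum()
        x=np.array([.5622,.0628]); f=minimize(c,x,method="Nelder-Mead",options=dict(initial_simplex=np.vstack([x,x+[.004,0],x+[0,.004]])))
        D=f.x-P[:2]; print(n,"pin",r["p"],f.x,f.fun,"tool",D@T[:2,0],D@T[:2,1])
E
python3 o.py
```

```text
[0.56219934 0.06236723 0.18765118]
key 0.88 [262.9, 58.1, 306.9, 99.3]
[ 0.53190855  0.16887853  0.0117895  -0.00634191] -0.9690140845070423
key 0.7 [239.5, 43.7, 452.6, 234.5]
[0.55459946 0.13288191 7.91725537 0.20449903] -0.7780127395105346
key 0.7 [268.0, 182.2, 304.1, 228.2]
wrist pin 0.91 [0.5620339  0.06420741] -0.9441860465116279 tool 0.0018184616903607778 0.0003268642772195759
wrist pin 0.5 [0.67181328 0.11026484] -0.037887296934498535 tool 0.017219692111863867 0.11837593099010861
side pin 0.56 [0.56026187 0.06355626] -0.9626865671641791 tool 0.0016588744004051186 -0.001554250991141042
```

View pics/w3.png

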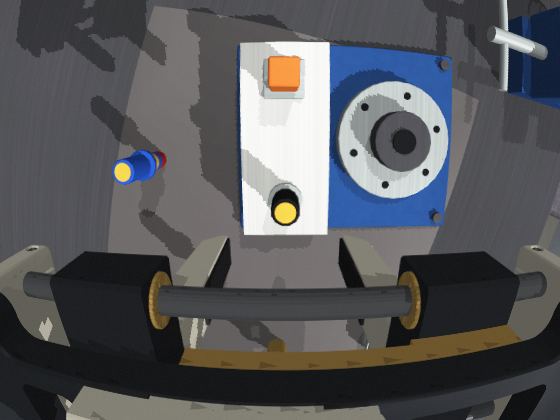

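The picture shows the key seated at (285,73), with its collar flat on the block, and the black pin at (285,205) to be grasped next.

Call:
{"api": "jog_arm", "payload": {"steps": [[0.3,0.0016,0,0.03,0,0,0],[0.3,0.0016,0,0.06,0,0,0],[0.3,0.0016,0,0.09,0,0,0],[0.3,0.0016,0,0.106,0,0,0],[0.3,0.0016,0,0.113,0,0,0],[0.3,0.0016,0,0.113,0,0,0],[0.3,0.0016,0,0.113,0,0,0]]}}

```text
time: 12.0
tool_pos: [0.5627, 0.0654, 0.076]
orientation: [0.605, 0.796, 0.001, 0.001]
force: [0.1, -0.9, -0.0]
gripper_width: 0.0607
gripper_force: 0.0
```

Call:
{"api": "jog_arm", "payload": {"steps": [[-0.8,0,0,0,0,0,0],[-0.8,0,0,0,0,0,0],[-0.8,0,0,0,0,0,0],[-0.8,0,0,0,0,0,0],[-0.8,0,0,0,0,0,0],[-0.8,0,0,0,0,0,0],[-0.8,0,0,0,0,0,0]], "newtons": 25}}

```text
time: 12.7
tool_pos: [0.5621, 0.0648, 0.0753]
orientation: [0.606, 0.796, 0.0, 0.0]
force: [-0.6, 0.1, 1.4]
gripper_width: 0.0234
gripper_force: 25.0
```

Call:
{"api": "jog_arm", "payload": {"steps": [[-0.8,0,0,-0.004,0,0,0],[-0.8,0,0,-0.008,0,0,0],[-0.8,0,0,-0.012,0,0,0],[-0.8,0,0,-0.016,0,0,0],[-0.8,0,0,-0.02,0,0,0],[-0.8,0,0,-0.023,0,0,0],[-0.8,0,0,-0.025,0,0,0],[-0.8,0,0,-0.025,0,0,0]]}}

```text
time: 13.5
tool_pos: [0.5621, 0.0649, 0.1005]
orientation: [0.606, 0.796, 0.0, 0.0]
force: [-0.8, -0.2, -1.9]
gripper_width: 0.0235
gripper_force: 25.0
```

Call:
{"api": "jog_arm", "payload": {"steps": [[-0.8,0,0,0,0,0,0],[-0.8,0,0,0,0,0,0],[-0.8,0,0,0,0,0,0],[-0.8,0,0,0,0,0,0],[-0.8,0,0,0,0,0,0]]}}

```text
time: 14.0
tool_pos: [0.5619, 0.0649, 0.1001]
orientation: [0.605, 0.796, -0.0, -0.0]
force: [0.4, -0.2, -3.2]
gripper_width: 0.0233
gripper_force: 25.0
```

Run:
```python
from h import *
ims=[]
for n in ("side","scene"):
    p=viewer.capture(n); r,c=map(int,proj(p,(.562,.064,.08))); print(r,c)
    ims.append(cv2.resize(p["image"][r-32:r+32,c-40:c+40],(400,320),interpolation=cv2.INTER_CUBIC))
save("fin",np.hstack(ims))
s=ctrl.state(); print(s["tool_pos"],s["force"],s["moment"],s["gripper_force"],np.abs(s["qd"]).max())
```

```text
191 264
223 297
[0.56194925 0.06487362 0.10008942] [ 0.12599497 -0.32707928 -2.33900678] [-0.01035415 -0.06315236 -0.04822149] 24.999622106552124 0.0009404101056932305
```

View pics/fin.png

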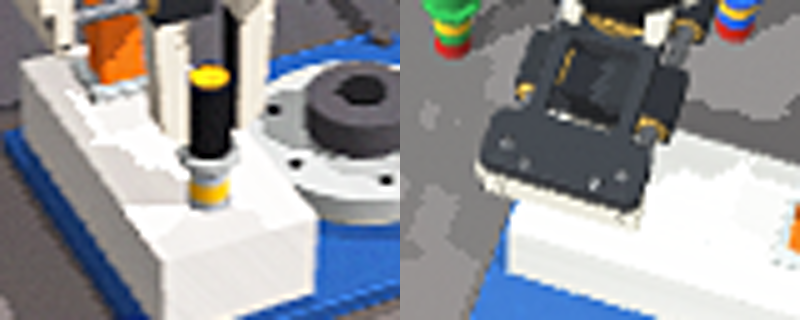

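The side crop shows the whole yellow band (210,190) with a sliver of bare steel under it and no red. The key is seated, and the pin is gripped and upright.

```bash
python3 -c "
from plant import ctrl
print(ctrl.job_done())"
```

```text
the job is handed in; nothing more can be done
None
```

The orange key is fully home in the square socket and released, and the pin is raised about 25 mm with the whole yellow band showing and no red, still gripped and held still; the job is handed in, but no verdict was returned.

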